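Hang the grinder rest on the slotted posts

ROBOT

A 6-joint arm with a two-finger parallel gripper is mounted at the origin on the work surface. World frame = base frame: x ahead of the robot, y to its left, z up, the work surface at z = 0. Lengths are in m, angles in rad, forces in N, time in s.
With the tool pointing down it reaches from about 0.35 to 0.775 m from the base axis. Payload 7.3 kg.
Tool frame: the origin (TCP) lies on the centre line of the jaws, within the pads' length; the fingertips stand 14 mm ahead of it and the grasp point (between the pads) lies 5 mm behind it; z points along the fingers, y is the direction in which the jaws open and shut (so a half turn about z gives the same grasp; the last joint's range is limited). The gripper opens to 92 mm and grips with 3 to 60 N. Pads are 19 mm wide; open, the fingers measure 130 mm over their backs; the gripper's body (75 mm by 190 mm) begins 47 mm behind the grasp point.
Start: joints at [-1.353, 0.342, 1.524, -0, 1.275, -0.146], TCP at [0.187, -0.491, 0.241] pointing down, gripper open.
Joint ranges: [-2.53, 2.53], [-0.77, 2.02], [0.04, 2.7], [-1, 4.14], [0.28, 2.66], [-3.11, 3.11]. Speed limits (rad/s): [2.57, 2.57, 3.14, 3.14, 3.14, 3.14].

INTERFACE

Orientations are given as [roll, pitch, yaw] about the fixed x, y, z axes, in that order (R = Rz(yaw) Ry(pitch) Rx(roll)).
In Python, from cell import telemetry, cams, robot gives the robot as it stands.
- The arm moves only by the tool servo_tool, never from a script. Its argument "targets" is text: rows parted by semicolons, each of 4 numbers parted by spaces: the shift along the tool's x, y, z in mm, then the turn about the tool's z in rad. In form: x y z yaw; .... A call has 1 to 20 rows; each row shifts and turns the pose as measured when the row begins, along the tool's axes as they then stand; what a row does not reach is not made up. A row lasts 1/8 s, in which the tool goes at most 62.5 mm and 10.7 degrees, less where a joint would pass 70% of its speed; a pose out of reach is approached as far as the arm can. A call with a gripper value outside its range is refused whole. "hand" is the opening, from 0 (shut) to 1 (fully open), set as the call begins (left out, the last holds). The fingers move at their own pace and stop on an object; "squeeze" is the grip in N (left out, the last holds). Time passes only in rows, so rows that do not move let the fingers close. It gives the time, the measured TCP pose, the force and the opening at its end, in the units of the state.
- telemetry.observe(): the state, without advancing time (a new reading comes with each control period).
- cams.read_camera(name): name is "side" or "top"; returns a dict with "color" (420x560x3 uint8, red, green, blue), "K" (3x3 intrinsics, pixels), "R" (3x3) and "t" (3): a world point X has camera coordinates R X + t. Camera axes: x right, y down, z forward; pixel columns grow to the right and rows downward; lengths in m; the calibration is good to about 2 mm. A picture is of the moment at which its call begins. There is no depth.
- robot.hand_in(): hands the job in, once; it reports no verdict.
Trained networks look in a picture, given as the dict that the camera call returned (one of the last four; its "shot" number tells which), for a name from the list of things; names that differ only in an ending like _2 or _b are one class to them, and where a whole thing is asked for, a point or a joint stands for the part that bears it (a point fixed in the world has none). Each returns a list of dicts, best first, with "score" (0 to 1); they miss things now and then, are a little off and sometimes report something else, mostly with a low value. They report only what shows in the picture. A call takes as long as a camera call. They do not tell look-alikes from the thing itself.
- cams.cut_out(picture, query): "region" (420x560 bool, what is visible of it) and "extent" ([centre column, centre row, width, height] in pixels, round what is visible of it).
The state is a dict: "time": time; "qpos": joint angles; "qvel": joint speeds; "joint_efforts": joint torques, N m; "tool_pos": TCP position; "tool_rot": TCP orientation; "contact_force": force on the tool from outside, world axes, zero at the start; "torque": the same for the moment, N m; "opening": finger opening in m.
Only numpy, scipy, OpenCV 4.12 (cv2) and the standard library are available. Lean on these libraries where they do the work, as an engineer would, in place of code of your own. Each camera call takes 0.05 s, during which the arm holds its last target.

TASK

Pick up the grinder rest that has two claws on its back plate (not the flat-backed one nor the one with a single broad claw), hook its claws into the slots of the two steel posts from the robot's side, and press it down until it is fully home and the spring catch between the posts has snapped over its tongue. Leave it hanging there, locked.

Things in the scene. Friction and masses are not known exactly. Their poses are not given: they have to be found in the camera images.
- rest_grip (a point): Two-claw grinder rest, loose aluminium, 0.35 kg, standing the way up it hangs, beside two look-alikes (flat back; one broad claw). Point: middle of its arm, to grip, 40 mm above its underside. +x along the arm to back plate and claws, z up. Arm 24 wide (y), 36 high, x -60 (forked end, ears to z +36) to +54; back plate 124 wide, z -40 to +44, rear face at x +60.
- rest_claws (a point): Same rest and axes: middle of its back plate's rear face, level with the underside of the claws' necks (60 mm from rest_grip in x, 36 in z). At y -50 and +50 a claw 10 wide sticks out 20 in +x: neck z 0 to +8, slanting lip down to z -26; gap from plate to lip 7 at the neck, 11 at the tip. At y 0 a flat tongue 16 wide, z +3 to +8, 32 long.
- rack_seat (a point): Fixed rack: two steel posts 50 wide, tops at 232 mm. Point: front face, midway between the slots, at their lower edge, 164 mm up. +x into the posts, away from the hanging side. Slots at y -50, +50: 34 wide, z 0 to 58, face 4 thick, slippery. Enter along +x, axes parallel, rest_claws at z 30 to 46, until the plate meets the posts; then down. Home: rest_claws here within 5 mm (y 12).
- catch (a joint): Spring catch: steel plate 44 wide between the posts, pinned 42 mm behind the front face, 214 mm up, slanting forward and down. 0 = fully forward (free or locked), positive rad = pushed back. Going down, the tongue meets it about 20 mm above home, pushes it back up to 0.2 and passes it about 6 mm above home; it snaps over. Takes 5 to 15 N; the rest's weight is not enough.
Not all that is in view belongs to the job. Leave any red or yellow look-alike of the part that bears rest_grip alone.

How it is judged:
At the end, for the whole second after the job is handed in: The two-claw rest hangs still in the slots, level and square to the posts within 10 degrees, fully down: rest_claws within 8 mm of the height of rack_seat, within 18 mm of it sideways and from 16 mm in front of to 8 mm behind the posts' face, and the catch is forward again (under 0.08 rad) (x of rest_claws in the frame of rack_seat between -0.016 and 0.008 m and y of rest_claws in the frame of rack_seat between -0.018 and 0.018 m and z of rest_claws in the frame of rack_seat between -0.007 and 0.008 m and angle between the x axis of rest_claws and the x axis of rack_seat, either way round below 0.17 rad and angle between rest_claws's own z axis and vertical below 0.17 rad and value of joint catch below 0.08 rad and linear speed of rest below 0.02 m/s); the robot touches nothing.
It also fails if it takes over 45 s, if anything falls off the work surface, if the arm or the gripper's body presses on something with over 40 N, if the wrist force passes 120 N, or if a joint passes its speed limit or range.

## Working session

There is one attempt and no reset: what is moved stays moved. The work goes in short steps, Python scripts to look and compute and a tool call to move; the robot and the scene stay as the last step left them, time stands still between calls to the robot, and variables do not carry over. Pictures are saved under pics/ and viewed, and the job is handed in when it is done.

Besides the shell and the picture viewer there is one more tool, called after ">>>" as a command line: name --argument value ..., lists and objects as JSON in quotes. servo_tool: Moves the arm, as the interface text tells. Its arguments: {"type":"object","properties":{"targets":{"type":"string"},"hand":{"type":"number"},"squeeze":{"type":"number"}},"required":["targets"]}

```bash
ls; mkdir -p pics
python3 - <<'E'
from cell import telemetry,cams,robot
import cv2
print(telemetry.observe())
for n in("side","top"):
    p=cams.read_camera(n); cv2.imwrite(f"pics/{n}0.png",p["color"][:,:,::-1]); print(n,p["K"],p["R"],p["t"])
    for q in("rest_grip","catch","rack_seat"):
        try:
            for r in cams.cut_out(p,q): print(q,r["score"],r["extent"])
        except Exception as e: print(q,e)
E
```

```text
pics
{'time': 0.0, 'qpos': array([-1.35301320e+00,  3.42730754e-01,  1.52502409e+00,  1.63359813e-05,
        1.27540570e+00, -1.46016551e-01]), 'qvel': array([ 0.00021562,  0.00045762,  0.00079513,  0.00131912, -0.00139516,
        0.00019842]), 'joint_efforts': array([-3.32038595e-03, -4.31248498e+01, -2.44220906e+01,  7.13252812e-02,
        5.60352893e-02, -1.56953715e-04]), 'tool_pos': array([ 0.18674144, -0.49024748,  0.24003832]), 'tool_rot': array([-3.14004372e+00, -2.43579498e-04,  3.63794724e-01]), 'contact_force': array([-0.38243552, -0.13276945, -0.21719074]), 'torque': array([ 0.06826959,  0.01794566, -0.02436107]), 'opening': 0.09173414551370693}
side [[391.89866782   0.         287.86225616]
 [  0.         391.89866782 210.14701339]
 [  0.           0.           1.        ]] [[-0.99317552 -0.11660753 -0.00225024]
 [-0.08973979  0.77637508 -0.62384975]
 [ 0.07449261 -0.61939037 -0.78154106]] [0.44716777 0.15993695 1.22564156]
rest_grip 0.97 [289.4, 235.8, 44.5, 44.6]
rest_grip 0.95 [232.4, 268.8, 53.5, 52.8]
rest_grip 0.58 [357.9, 163.9, 30.0, 33.7]
rack_seat 0.82 [212.2, 190.9, 54.8, 93.6]
top [[393.29411829   0.         276.17368362]
 [  0.         393.29411829 207.86276721]
 [  0.           0.           1.        ]] [[-0.00421717 -0.99979526 -0.01979018]
 [-0.99162426  0.00673577 -0.12898044]
 [ 0.12908733  0.01908049 -0.99144964]] [-0.02662037  0.5014937   1.01665943]
rest_grip 0.6 [417.6, 325.6, 62.1, 67.1]
rest_grip 0.56 [270.3, 226.2, 49.4, 63.9]
rest_grip 0.56 [221.6, 171.4, 56.1, 68.3]
catch 0.62 [310.8, 109.7, 21.7, 17.3]
rack_seat 0.79 [309.1, 121.3, 75.3, 68.7]
```

View pics/side0.png

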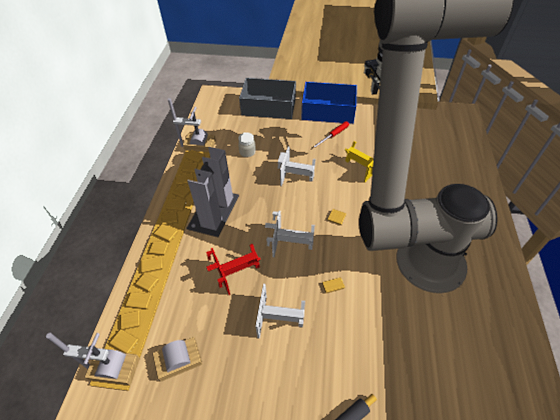

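View pics/top0.png

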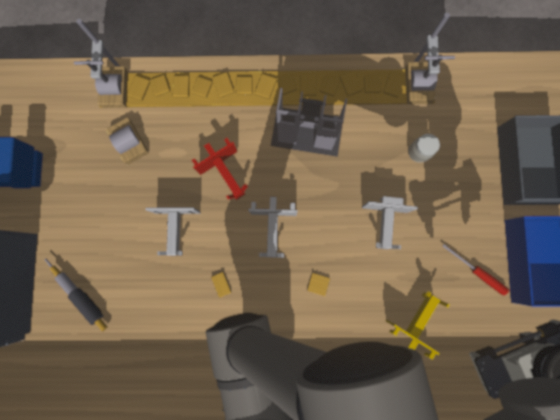

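Run:
```python
import cv2
s=cv2.imread("pics/side0.png");t=cv2.imread("pics/top0.png")
cv2.imwrite("pics/side_c.png",cv2.resize(s[130:320,150:410],None,fx=3,fy=3,interpolation=cv2.INTER_CUBIC))
cv2.imwrite("pics/top_c.png",cv2.resize(t[60:280,170:380],None,fx=2.7,fy=2.7,interpolation=cv2.INTER_CUBIC))
```

```text
(no output)
```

View pics/side_c.png

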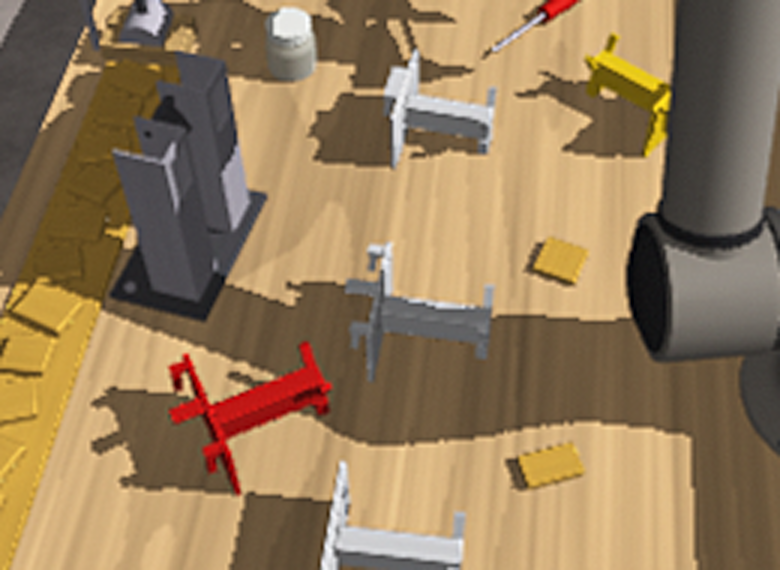

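View pics/top_c.png

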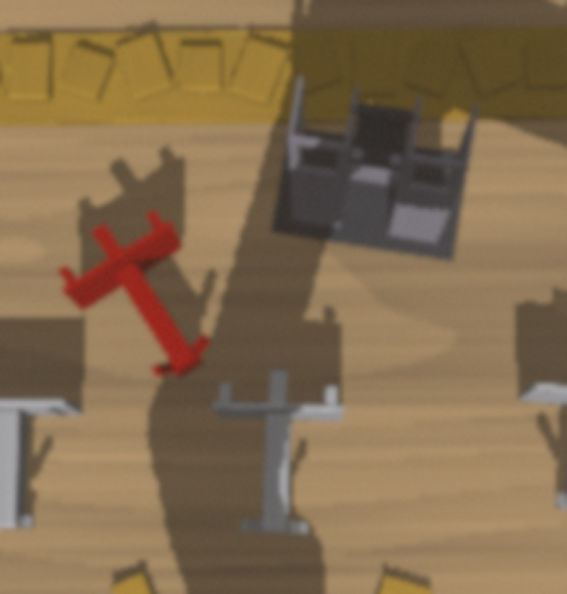

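The top view shows the two-claw rest in grey at about (272,226), pointing at the rack at about (309,121). The flat-backed rest is at (173,230) and the broad-claw one at (389,222). Next I'll fit its pose by silhouette, and get the rack from zoomed corners.

```bash
cat > h.py <<'E'
import numpy as np, cv2
def proj(p,X):
    c=np.asarray(X)@p["R"].T+p["t"]; q=c@p["K"].T; return q[:,:2]/q[:,2:]
def onplane(p,uv,z):
    d=p["R"].T@np.linalg.solve(p["K"],np.array([uv[0],uv[1],1.])); o=-p["R"].T@p["t"]
    return o+d*(z-o[2])/d[2]
def tri(ps,uvs):
    A=np.zeros((3,3));b=np.zeros(3)
    for p,uv in zip(ps,uvs):
        d=p["R"].T@np.linalg.solve(p["K"],np.array([uv[0],uv[1],1.]));d/=np.linalg.norm(d);o=-p["R"].T@p["t"]
        M=np.eye(3)-np.outer(d,d);A+=M;b+=M@o
    return np.linalg.solve(A,b)
# boxes in rest_grip frame (mm)
B=[(-60,54,-12,12,-18,18),(54,60,-62,62,-40,44),(60,92,-8,8,39,44),
   (60,80,-55,-45,36,44),(60,80,45,55,36,44),(70,80,-55,-45,10,40),(70,80,45,55,10,40)]
def boxes(x,y,yaw,z=0.04,BB=B):
    R=np.array([[np.cos(yaw),-np.sin(yaw),0],[np.sin(yaw),np.cos(yaw),0],[0,0,1]])
    for b in BB:
        P=np.array([[b[i],b[2+j],b[4+k]] for i in(0,1) for j in(0,1) for k in(0,1)])/1000.
        yield P@R.T+[x,y,z]
def render(p,x,y,yaw,z=0.04,BB=B,s=4):
    m=np.zeros((420*s,560*s),np.uint8)
    for P in boxes(x,y,yaw,z,BB):
        h=cv2.convexHull((proj(p,P)*s+s/2).astype(np.int32)); cv2.fillConvexPoly(m,h,1)
    return cv2.resize(m*255,(560,420),interpolation=cv2.INTER_AREA)/255.
E
python3 - <<'E'
from cell import cams
from h import *
from scipy.optimize import minimize
P=[];M=[]
for n,c in(("side",(289,236)),("top",(270,226))):
    p=cams.read_camera(n)
    r=min(cams.cut_out(p,"rest_grip"),key=lambda r:np.hypot(r["extent"][0]-c[0],r["extent"][1]-c[1]))
    print(n,r["extent"],r["region"].sum());P.append(p);M.append(r["region"].astype(float))
    np.savez(f"{n}0.npz",region=r["region"],**{k:p[k] for k in("K","R","t","color")})
def f(v,idx=(0,1)):
    return sum(1-np.minimum(a,b).sum()/np.maximum(a,b).sum() for i in idx for a,b in[(render(P[i],v[0],v[1],v[2]),M[i])])
x0=onplane(P[1],(272,230),.05); print(x0)
for idx in((0,1),(0,),(1,)):
    r=minimize(f,[x0[0],x0[1],0],args=(idx,),method="Nelder-Mead",options=dict(initial_simplex=[[x0[0],x0[1],0],[x0[0]+.02,x0[1],0],[x0[0],x0[1]+.02,0],[x0[0],x0[1],.15]]))
    print(idx,r.x,r.fun)
    if idx==(0,1): v=r.x
for i,(p,n,(r0,r1,c0,c1)) in enumerate(zip(P,("side","top"),((190,280,240,340),(180,270,220,320)))):
    im=cv2.resize(p["color"][r0:r1,c0:c1,::-1].copy(),None,fx=6,fy=6,interpolation=cv2.INTER_CUBIC)
    for Q in boxes(*v):
        q=((proj(p,Q)-[c0,r0]+.5)*6).astype(int)
        for a in range(8):
            for bb in range(a):
                if bin(a^bb).count("1")==1: cv2.line(im,tuple(map(int,q[a])),tuple(map(int,q[bb])),(0,255,0),1)
    cv2.imwrite(f"pics/fit_{n}.png",im)
s=P[0]["color"][:,:,::-1];t=P[1]["color"][:,:,::-1]
cv2.imwrite("pics/rack_s.png",cv2.resize(s[140:240,180:245],None,fx=6,fy=6,interpolation=cv2.INTER_CUBIC))
cv2.imwrite("pics/rack_t.png",cv2.resize(t[80:165,260:355],None,fx=7,fy=7,interpolation=cv2.INTER_CUBIC))
E
```

```text
side [289.1, 234.5, 47.5, 47.8] 788
top [271.9, 227.1, 49.7, 65.1] 880
[ 0.4409946  -0.01861025  0.05      ]
(0, 1) [ 0.43260131 -0.01918049 -0.03428603] 0.3214025392251104
(0,) [ 0.43303071 -0.01670899 -0.03621445] 0.14812127917152185
(1,) [ 0.43239241 -0.01936811 -0.03409844] 0.14901368106384216
```

View pics/fit_top.png

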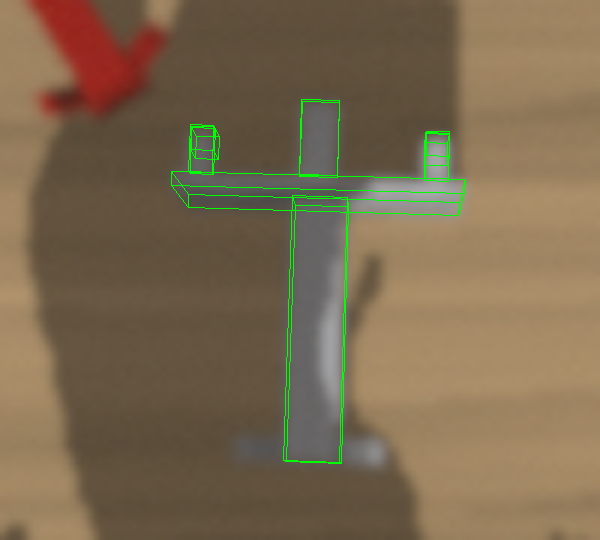

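View pics/fit_side.png

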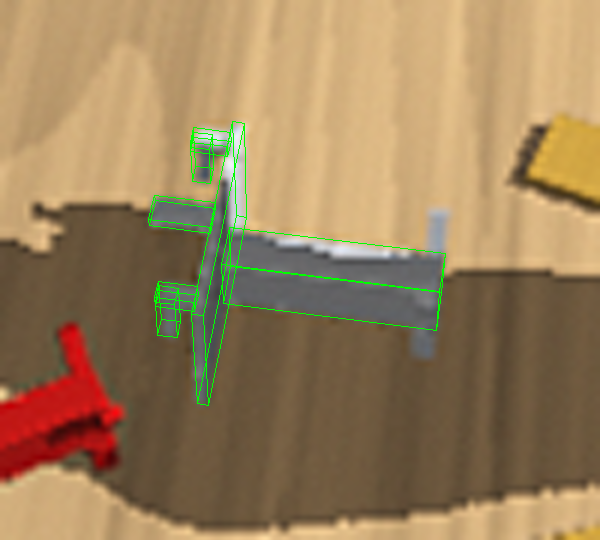

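View pics/rack_s.png

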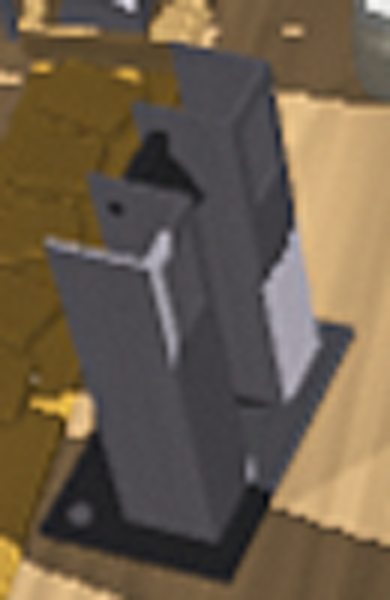

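View pics/rack_t.png

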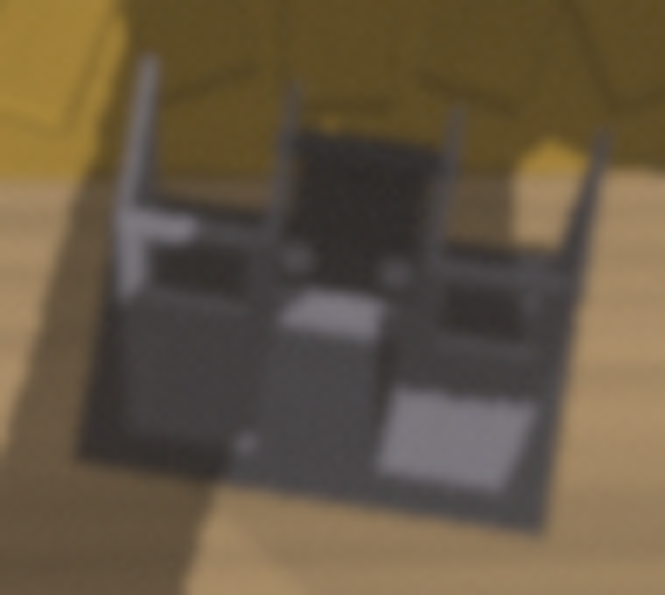

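The fit overlays match the rest closely. Now I'll fit the rack from its front top corners.

Run:
```python
from h import *
from scipy.optimize import least_squares
S=dict(np.load("side0.npz"));T=dict(np.load("top0.npz"))
# y -> crop px
s={75:(152,268),25:(192,195),-25:(235,120),-75:(268,66)}
t={75:(119,208),-75:(578,272)}
s={k:np.array(v)/6+[180,140]-.5+.5/6 for k,v in s.items()}
t={k:np.array(v)/7+[260,80]-.5+.5/7 for k,v in t.items()}
for k in t: print(k,tri((S,T),(s[k],t[k])))
def pt(v,y,z): return np.array([[v[0]-np.sin(v[2])*y,v[1]+np.cos(v[2])*y,z]])
def res(v,us=1,ut=1): return np.concatenate([(proj(S,pt(v,k/1e3,.232))[0]-s[k])*us for k in s]+[(proj(T,pt(v,k/1e3,.232))[0]-t[k])*ut for k in t])
for a in((1,1),(1,0),(0,1)):
    r=least_squares(res,[.65,-.1,-.1],args=a,x_scale=.01); print(a,r.x,np.round(r.fun,1))
    if a==(1,1): v=r.x
np.save("rack.npy",v)
BB=[(0,4,-75,-25,8,232),(0,4,25,75,8,232),(0,4,-67,-33,164,222),(0,4,33,67,164,222)]
for p,n,(r0,r1,c0,c1),f in((S,"s",(140,240,180,245),6),(T,"t",(80,165,260,355),7)):
    im=cv2.resize(p["color"][r0:r1,c0:c1,::-1].copy(),None,fx=f,fy=f,interpolation=cv2.INTER_CUBIC)
    for Q in boxes(v[0],v[1],v[2],0,BB):
        q=((proj(p,Q)-[c0,r0]+.5)*f).astype(int)
        for a in range(8):
            for bb in range(a):
                if bin(a^bb).count("1")==1: cv2.line(im,tuple(map(int,q[a])),tuple(map(int,q[bb])),(0,255,0),1)
    cv2.imwrite(f"pics/rfit_{n}.png",im)
```

```text
75 [ 0.69414379 -0.03506192  0.23241967]
-75 [ 0.67091488 -0.17998101  0.23135997]
(1, 1) [ 0.68231036 -0.10827772 -0.1580091 ] [-0.8  0.1 -0.6  0.1 -1.3  1.  -0.7 -1.  -0.4  1.1  1.1  1.5]
(1, 0) [ 0.67980391 -0.10873464 -0.16399127] [-0.  -0.   0.2 -0.  -0.4  1.   0.3 -1.  -0.   0.   0.   0. ]
(0, 1) [ 0.68531923 -0.10752945 -0.15634778] [-0.   0.  -0.   0.  -0.   0.  -0.  -0.  -0.7 -0.1  0.7  0.1]
```

View pics/rfit_s.png

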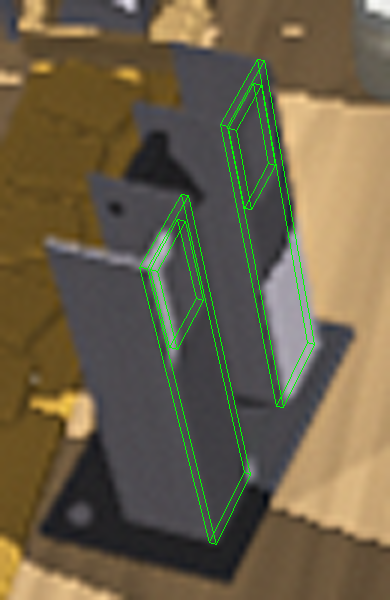

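View pics/rfit_t.png

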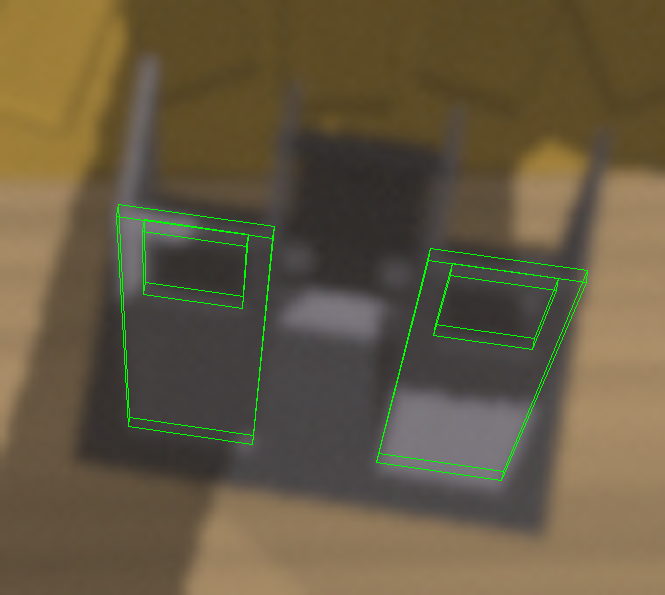

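>>> servo_tool --targets "0 0 0 0.133; 0 0 0 0.133; 0 0 0 0.133; 0 0 0 0" --hand 1 --squeeze 60

```text
time: 1.1
tool_pos: [0.1868, -0.4906, 0.2408]
tool_rot: [3.141, -0.0, -0.046]
contact_force: [0.1, -0.4, 0.1]
opening: 0.0919
```

```bash
cat > goto.py <<'E'
import sys,numpy as np
from cell import telemetry
o=telemetry.observe();p=o["tool_pos"];rr=o["tool_rot"]
from scipy.spatial.transform import Rotation as Ro
R=Ro.from_euler("xyz",rr).as_matrix()
g=np.array(list(map(float,sys.argv[1:4])));yw=float(sys.argv[4])
print("t",round(o["time"],2),"pos",np.round(p*1000,1),"rot",np.round(rr,3),"need mm",np.round(R.T@(g-p)*1000,1),"turn",round(rr[2]-yw,3),"F",np.round(o["contact_force"],1),"T",np.round(o["torque"],2),"open",round(o["opening"],4),"q",np.round(o["qpos"],2))
E
python3 goto.py 0.4376 -0.0194 0.20 -0.034
```

```text
t 1.1 pos [ 186.8 -490.6  240.8] rot [ 3.141 -0.    -0.046] need mm [ 228.8 -482.3   40.7] turn -0.012 F [ 0.1 -0.4  0.1] T [-0.04  0.04 -0.  ] open 0.0919 q [-1.35  0.34  1.52 -0.    1.28  0.26]
```

>>> servo_tool --targets "19 -40 0 0; 19 -40 0 0; 19 -40 0 0; 19 -40 0 0; 19 -40 0 0; 19 -40 0 0; 19 -40 0 0; 19 -40 0 0; 19 -40 0 0; 19 -40 0 0; 19 -40 0 0; 19 -40 0 0; 0 0 0 -0.012; 0 0 0 0"

```text
time: 2.85
tool_pos: [0.4358, -0.0038, 0.2416]
tool_rot: [3.137, -0.006, 0.009]
contact_force: [-0.6, -0.1, -0.5]
opening: 0.0918
```

```bash
python3 goto.py 0.4376 -0.0194 0.12 -0.034
```

```text
t 2.85 pos [435.8  -3.8 241.6] rot [ 3.137 -0.006  0.009] need mm [  0.9  15.1 121.6] turn 0.043 F [-0.6 -0.1 -0.5] T [0.03 0.05 0.  ] open 0.0918 q [-0.18  0.17  1.75 -0.    1.21  1.38]
```

>>> servo_tool --targets "1 15 0 0.043; 0 0 30 0; 0 0 30 0; 0 0 30 0; 0 0 30 0; 0 0 0 0"

```text
time: 3.6
tool_pos: [0.4375, -0.0309, 0.12]
tool_rot: [3.134, -0.01, -0.053]
contact_force: [0.1, 0.2, 0.8]
opening: 0.0919
```

```bash
python3 goto.py 0.4376 -0.0190 0.043 -0.034
python3 - <<'E'
from cell import cams
import cv2
for n in("side","top"):
    p=cams.read_camera(n); cv2.imwrite(f"pics/{n}1.png",cv2.resize(p["color"][140:290,190:390,::-1],None,fx=3.5,fy=3.5,interpolation=cv2.INTER_CUBIC))
E
```

```text
t 3.6 pos [437.5 -30.9 120. ] rot [ 3.134 -0.01  -0.053] need mm [ -1.2 -12.5  76.9] turn -0.019 F [0.1 0.2 0.8] T [0.03 0.04 0.03] open 0.0919 q [-0.24  0.33  1.93 -0.01  0.87  1.39]
```

View pics/side1.png

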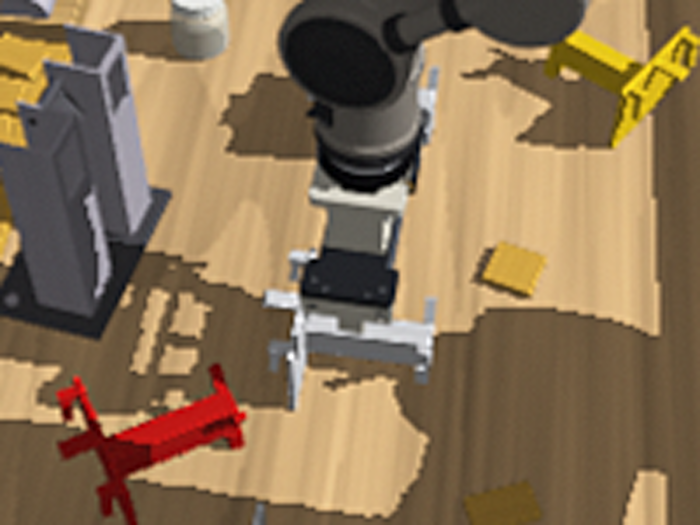

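The side view shows the open gripper above the arm of the two-claw rest, about 12 mm off in y. I'll correct that and then go down.

>>> servo_tool --targets "-1 -12 0 -0.02; 0 0 0 0; 0 0 0 0"

```text
time: 4.08
tool_pos: [0.4405, -0.0187, 0.1248]
tool_rot: [3.132, -0.02, -0.031]
contact_force: [0.3, 0.8, -0.2]
opening: 0.0919
```

```bash
python3 goto.py 0.4376 -0.0190 0.044 -0.034
```

```text
t 4.08 pos [440.5 -18.7 124.8] rot [ 3.132 -0.02  -0.031] need mm [-4.5 -0.4 80.7] turn 0.003 F [ 0.3  0.8 -0.2] T [0.01 0.01 0.01] open 0.0919 q [-0.21  0.32  1.92 -0.01  0.87  1.39]
```

>>> servo_tool --targets "-4 0 20 0; 0 0 20 0; 0 0 20 0; 0 0 14 0; 0 0 0 0; 0 0 0 0"

```text
time: 4.82
tool_pos: [0.4403, -0.0191, 0.0514]
tool_rot: [3.131, -0.026, -0.029]
contact_force: [-0.5, -0.6, 0.4]
opening: 0.0918
```

```bash
python3 goto.py 0.4376 -0.0190 0.044 -0.034
```

```text
t 4.83 pos [440.3 -19.1  51.4] rot [ 3.131 -0.026 -0.029] need mm [-2.9 -0.1  7.3] turn 0.005 F [-0.5 -0.6  0.4] T [0.03 0.05 0.02] open 0.0918 q [-0.21  0.45  2.   -0.01  0.66  1.39]
```

>>> servo_tool --targets "-2 0 7 0; 0 0 0 0; 0 0 0 0"

```text
time: 5.2
tool_pos: [0.4391, -0.0193, 0.0451]
tool_rot: [3.13, -0.029, -0.029]
contact_force: [0.5, 0.1, -0.7]
opening: 0.0921
```

>>> servo_tool --targets "0 0 0 0; 0 0 0 0; 0 0 0 0; 0 0 0 0; 0 0 0 0; 0 0 0 0" --hand 0 --squeeze 60

```text
time: 5.95
tool_pos: [0.4393, -0.0193, 0.0454]
tool_rot: [3.13, -0.029, -0.029]
contact_force: [-0.3, 1.3, -0.3]
opening: 0.0364
```

```bash
python3 goto.py 0.4376 -0.0190 0.044 -0.034
```

```text
t 5.95 pos [439.3 -19.3  45.4] rot [ 3.13  -0.029 -0.029] need mm [-1.8 -0.3  1.4] turn 0.005 F [-0.3  1.3 -0.3] T [0.06 0.08 0.  ] open 0.0364 q [-0.21  0.46  2.01 -0.01  0.64  1.39]
```

Still closing.

>>> servo_tool --targets "0 0 0 0; 0 0 0 0; 0 0 0 0; 0 0 0 0"

```text
time: 6.45
tool_pos: [0.4393, -0.0193, 0.0455]
tool_rot: [3.13, -0.029, -0.029]
contact_force: [-0.0, -0.3, 0.3]
opening: 0.0234
```

```bash
python3 goto.py 0.4376 -0.0190 0.044 -0.034
```

```text
t 6.45 pos [439.3 -19.3  45.5] rot [ 3.13  -0.029 -0.029] need mm [-1.8 -0.2  1.5] turn 0.005 F [-0.  -0.3  0.3] T [ 0.2  -0.01 -0.05] open 0.0234 q [-0.21  0.46  2.01 -0.01  0.64  1.39]
```

>>> servo_tool --targets "0 0 -45 0; 0 0 -45 0; 0 0 -45 0; 0 0 0 0; 0 0 0 0"

```text
time: 7.08
tool_pos: [0.4326, -0.0173, 0.1808]
tool_rot: [3.131, -0.02, -0.028]
contact_force: [-0.2, -1.2, -3.2]
opening: 0.024
```

```bash
python3 goto.py 0.5704 -0.0902 0.1715 -0.158
```

```text
t 7.08 pos [432.6 -17.3 180.8] rot [ 3.131 -0.02  -0.028] need mm [139.6  68.8  12.8] turn 0.13 F [-0.2 -1.2 -3.2] T [0.1  0.07 0.  ] open 0.024 q [-0.21  0.23  1.87 -0.01  1.02  1.39]
```

>>> servo_tool --targets "0 0 0 0.13; 0 0 0 0; 0 0 0 0"

```text
time: 7.45
tool_pos: [0.4303, -0.017, 0.1766]
tool_rot: [3.134, -0.012, -0.158]
contact_force: [0.2, 0.2, -3.6]
opening: 0.0234
```

```bash
python3 goto.py 0.5704 -0.0902 0.1715 -0.158
```

```text
t 7.45 pos [430.3 -17.  176.6] rot [ 3.134 -0.012 -0.158] need mm [149.8  50.2   7.4] turn 0.0 F [ 0.2  0.2 -3.6] T [0.04 0.02 0.04] open 0.0234 q [-0.21  0.24  1.87 -0.01  1.02  1.52]
```

>>> servo_tool --targets "37 12.5 1 0; 37 12.5 1 0; 37 12.5 1 0; 30 10 1 0; 0 0 0 0; 0 0 0 0"

```text
time: 8.2
tool_pos: [0.5633, -0.0868, 0.1688]
tool_rot: [3.135, -0.002, -0.146]
contact_force: [0.2, 0.1, -3.9]
opening: 0.0237
```

```bash
python3 goto.py 0.5704 -0.0902 0.1715 -0.158
```

```text
t 8.2 pos [563.3 -86.8 168.8] rot [ 3.135e+00 -2.000e-03 -1.460e-01] need mm [ 7.5  2.4 -2.6] turn 0.012 F [ 0.2  0.1 -3.9] T [0.04 0.05 0.04] open 0.0237 q [-0.28  0.49  1.51 -0.01  1.15  1.44]
```

>>> servo_tool --targets "7 2.5 -4 0.012; 0 0 0 0; 0 0 0 0"

```text
time: 8.57
tool_pos: [0.569, -0.0894, 0.1734]
tool_rot: [3.136, -0.002, -0.157]
contact_force: [-0.8, -0.3, -3.4]
opening: 0.0237
```

```bash
python3 goto.py 0.5704 -0.0902 0.1715 -0.158
cat > look.py <<'E'
import sys
from cell import cams,telemetry
from h import *
tag=sys.argv[1]; v=np.load("rack.npy")
o=telemetry.observe();p0=o["tool_pos"];yw=o["tool_rot"][2]
g=[p0[0]-.0067*np.cos(yw),p0[1]-.0067*np.sin(yw),p0[2]-.0055]
u=np.array([np.cos(v[2]),np.sin(v[2])]);n_=np.array([-u[1],u[0]])
c=np.array(g[:2])+.06*np.array([np.cos(yw),np.sin(yw)])
d=c-v[:2];print("claws in rack frame mm (from TCP):",np.round(np.array([d@u,d@n_,g[2]+.036-.164])*1000,1),"dyaw",round(yw-v[2],3))
for n,(r0,r1,c0,c1),f in(("side",(140,240,180,300),6),("top",(80,210,240,370),5)):
    p=cams.read_camera(n)
    im=cv2.resize(p["color"][r0:r1,c0:c1,::-1].copy(),None,fx=f,fy=f,interpolation=cv2.INTER_CUBIC)
    cv2.imwrite(f"pics/{tag}_{n}_raw.png",im)
    for Q in boxes(g[0],g[1],yw,g[2]):
        q=((proj(p,Q)-[c0,r0]+.5)*f).astype(int)
        for a in range(8):
            for bb in range(a):
                if bin(a^bb).count("1")==1: cv2.line(im,tuple(map(int,q[a])),tuple(map(int,q[bb])),(0,255,0),1)
    cv2.imwrite(f"pics/{tag}_{n}.png",im)
E
python3 look.py a
```

```text
t 8.57 pos [569.  -89.4 173.4] rot [ 3.136e+00 -2.000e-03 -1.570e-01] need mm [1.5 0.5 1.9] turn 0.001 F [-0.8 -0.3 -3.4] T [0.07 0.09 0.02] open 0.0237 q [-0.29  0.49  1.48 -0.01  1.17  1.44]
claws in rack frame mm (from TCP): [-61.6   0.8  39.9] dyaw 0.001
```

View pics/a_side.png

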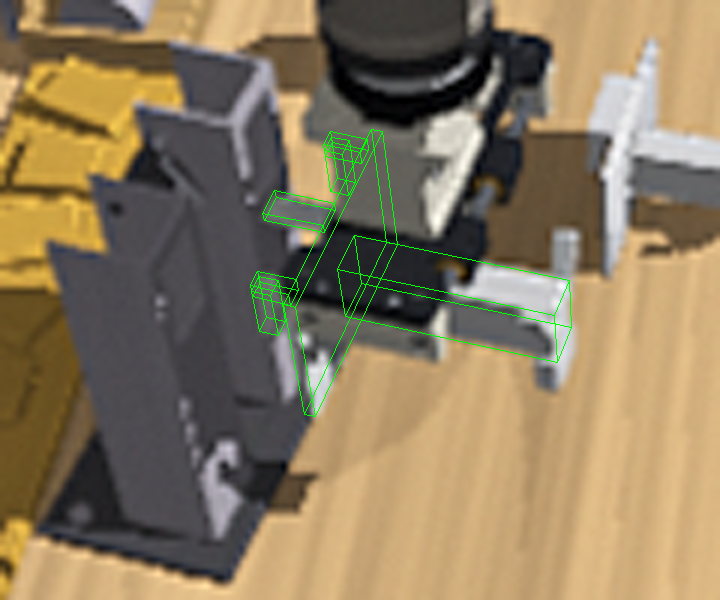

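View pics/a_top.png

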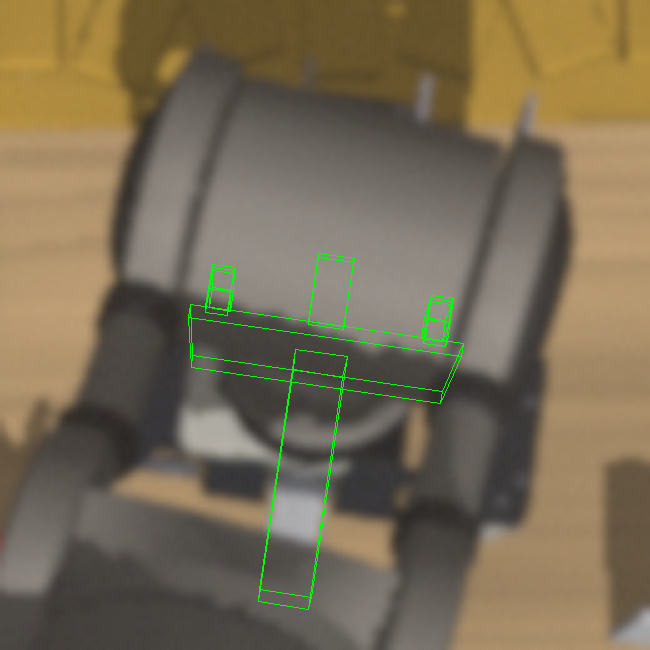

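View pics/a_side_raw.png

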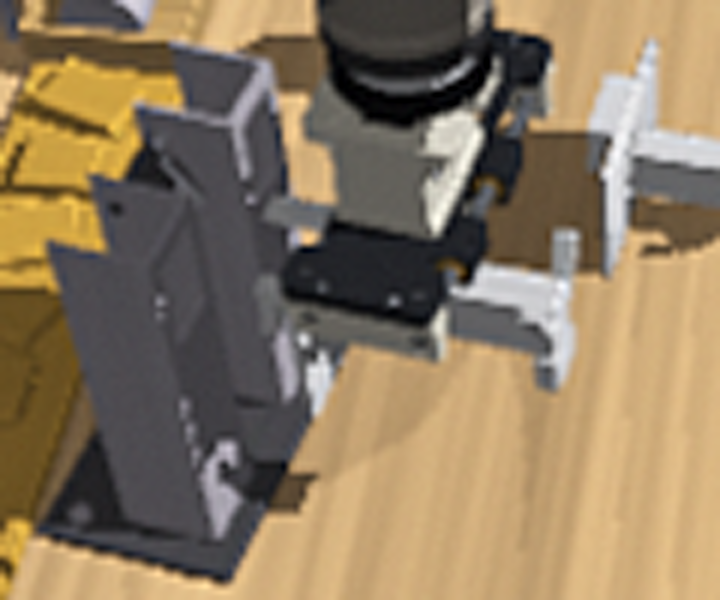

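The tongue at (270,212) and the near claw at (262,300) line up with the predicted outline. I'll go in towards the posts.

>>> servo_tool --targets "15 0 0 0; 15 0 0 0; 10 0 0 0; 0 0 0 0; 0 0 0 0"

```text
time: 9.3
tool_pos: [0.6085, -0.0954, 0.1735]
tool_rot: [3.136, -0.001, -0.157]
contact_force: [-0.5, -0.1, -2.8]
opening: 0.0233
```

```bash
python3 goto.py 0.6327 -0.1 0.1715 -0.158; python3 look.py b
```

```text
t 9.3 pos [608.5 -95.4 173.5] rot [ 3.136e+00 -1.000e-03 -1.570e-01] need mm [24.6  0.8  2. ] turn 0.001 F [-0.5 -0.1 -2.8] T [ 0.05  0.08 -0.  ] open 0.0233 q [-0.28  0.56  1.36 -0.01  1.22  1.45]
claws in rack frame mm (from TCP): [-21.6   1.2  40. ] dyaw 0.001
```

View pics/b_side.png

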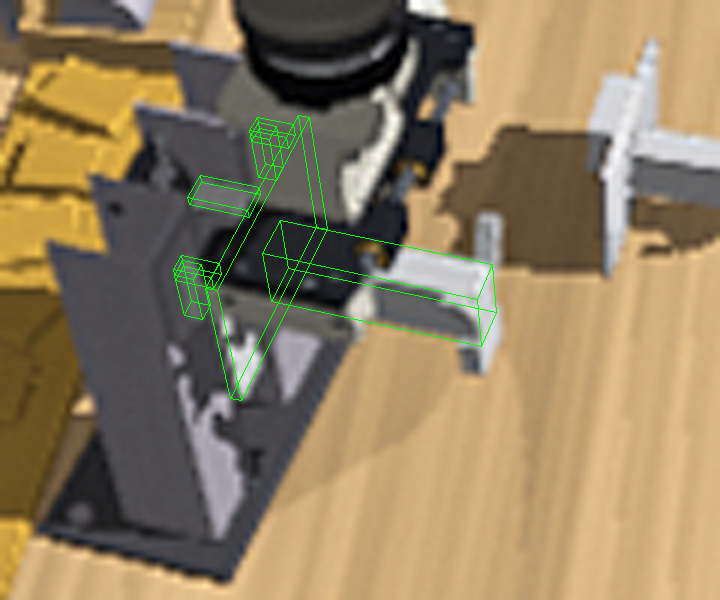

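>>> servo_tool --targets "6 0 0 0; 5 0 0 0; 4 0 0 0; 0 0 0 0"

```text
time: 9.9
tool_pos: [0.6243, -0.0979, 0.1739]
tool_rot: [3.136, -0.001, -0.157]
contact_force: [-0.4, -0.4, -4.0]
opening: 0.0237
```

```bash
python3 look.py c; python3 goto.py 0.6327 -0.1 0.1715 -0.158
```

```text
claws in rack frame mm (from TCP): [-5.7  1.1 40.4] dyaw 0.001
t 10.0 pos [623.9 -97.9 173.9] rot [ 3.136e+00 -1.000e-03 -1.570e-01] need mm [9.  0.7 2.4] turn 0.001 F [ 0.3 -0.5 -3.3] T [0.05 0.18 0.  ] open 0.0237 q [-0.27  0.59  1.31 -0.01  1.24  1.46]
```

View pics/c_side.png

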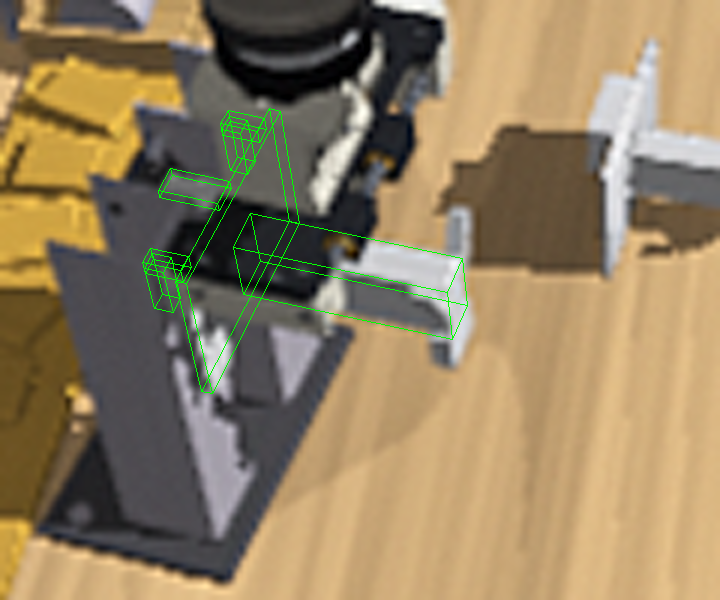

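>>> servo_tool --targets "3 0 0 0; 0 0 0 0"

```text
time: 10.25
tool_pos: [0.6264, -0.0981, 0.1737]
tool_rot: [3.136, 0.001, -0.157]
contact_force: [-1.6, -0.5, -3.6]
opening: 0.0239
```

>>> servo_tool --targets "2 0 0 0; 2 0 0 0"

```text
time: 10.5
tool_pos: [0.6266, -0.098, 0.1728]
tool_rot: [3.136, 0.011, -0.158]
contact_force: [-11.3, 1.6, -0.6]
opening: 0.0234
```

>>> servo_tool --targets "0 0 4 0; 0 0 5 0; 0 0 5 0"

```text
time: 10.88
tool_pos: [0.6258, -0.0981, 0.1594]
tool_rot: [3.136, 0.012, -0.158]
contact_force: [-6.0, 0.7, 3.3]
opening: 0.0233
```

```bash
python3 look.py d; python3 goto.py 0.6327 -0.1 0.1335 -0.158
```

```text
claws in rack frame mm (from TCP): [-4.2  1.2 25.9] dyaw -0.0
t 10.97 pos [625.3 -98.  158.9] rot [ 3.136  0.013 -0.158] need mm [ 8.   0.7 25.3] turn -0.0 F [-6.8  0.4  1.5] T [ 0.17  0.62 -0.01] open 0.0236 q [-0.27  0.61  1.31 -0.01  1.23  1.46]
```

View pics/d_side_raw.png

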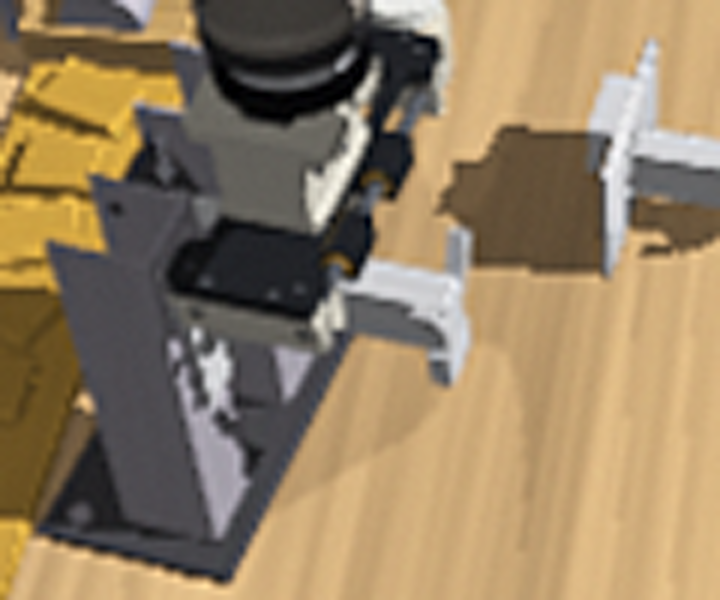

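>>> servo_tool --targets "0 0 4 0; 0 0 4 0; 0 0 4 0"

```text
time: 11.35
tool_pos: [0.6244, -0.0978, 0.1489]
tool_rot: [3.136, 0.013, -0.157]
contact_force: [-7.0, 2.3, 0.9]
opening: 0.0237
```

>>> servo_tool --targets "0 0 4 0; 0 0 4 0"

```text
time: 11.6
tool_pos: [0.624, -0.0977, 0.1416]
tool_rot: [3.136, 0.012, -0.157]
contact_force: [-2.3, 1.3, 0.4]
opening: 0.0238
```

>>> servo_tool --targets "0 0 4 0; 0 0 4 0"

```text
time: 11.85
tool_pos: [0.6252, -0.098, 0.1337]
tool_rot: [3.136, 0.009, -0.157]
contact_force: [-0.5, -0.0, 6.5]
opening: 0.0236
```

```bash
python3 look.py e; python3 goto.py 0.6327 -0.1 0.1335 -0.158
```

```text
claws in rack frame mm (from TCP): [-4.7  1.2  0.2] dyaw 0.001
t 11.95 pos [625.3 -98.  134.2] rot [ 3.136  0.008 -0.157] need mm [7.6 0.8 0.6] turn 0.001 F [ 0.8  0.5 -0.2] T [ 0.15 -0.19 -0.01] open 0.0235 q [-0.27  0.63  1.34 -0.01  1.17  1.46]
```

View pics/e_side.png

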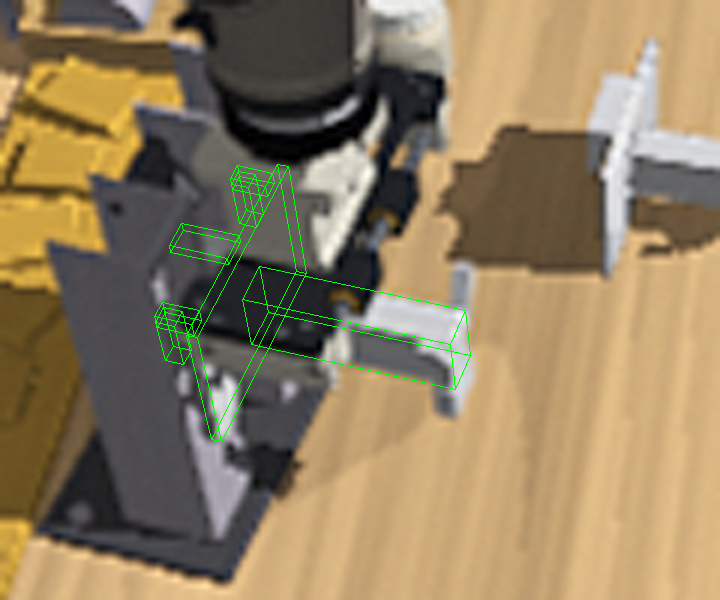

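>>> servo_tool --targets "0 0 3 0; 0 0 4 0"

```text
time: 12.2
tool_pos: [0.6266, -0.0977, 0.1315]
tool_rot: [3.136, 0.003, -0.158]
contact_force: [-12.1, 4.5, 23.8]
opening: 0.0236
```

>>> servo_tool --targets "0 0 5 0; 0 0 6 0"

```text
time: 12.45
tool_pos: [0.6262, -0.0976, 0.1301]
tool_rot: [3.136, -0.002, -0.159]
contact_force: [-17.8, 3.4, 38.1]
opening: 0.0237
```

```bash
python3 look.py f; python3 goto.py 0.6327 -0.1 0.1335 -0.158
```

```text
claws in rack frame mm (from TCP): [-3.8  1.7 -3.4] dyaw -0.001
t 12.55 pos [626.2 -97.6 130.2] rot [ 3.136e+00 -2.000e-03 -1.590e-01] need mm [ 6.8  1.4 -3.3] turn -0.001 F [-17.    4.1  31.3] T [ 0.79  1.98 -0.47] open 0.0235 q [-0.27  0.64  1.35 -0.01  1.15  1.46]
```

Run:
```python
from cell import cams
import cv2
for n,(r0,r1,c0,c1) in(("side",(140,220,185,265)),("top",(70,200,240,370))):
    p=cams.read_camera(n)
    cv2.imwrite(f"pics/g_{n}.png",cv2.resize(p["color"][r0:r1,c0:c1,::-1],(590,590),interpolation=cv2.INTER_CUBIC))
```

```text
(no output)
```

View pics/g_side.png

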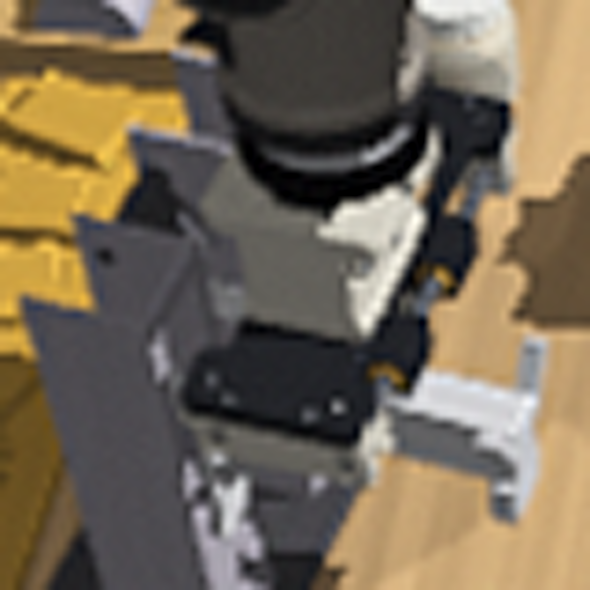

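View pics/g_top.png

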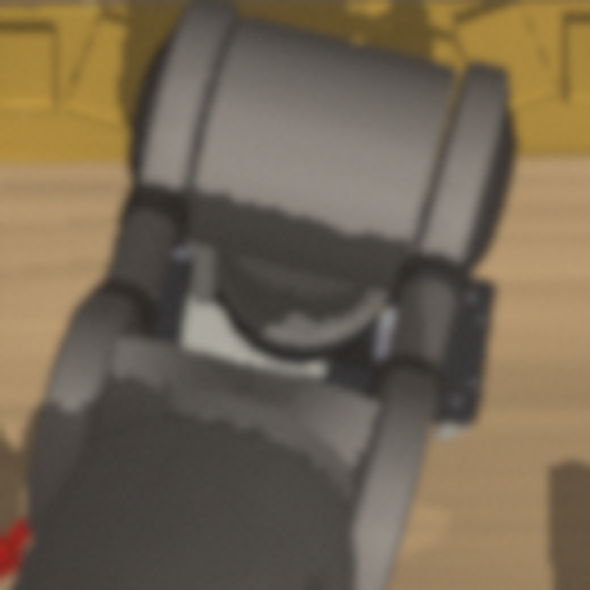

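>>> servo_tool --targets "0 0 0 0; 0 0 0 0; 0 0 0 0; 0 0 0 0; 0 0 0 0" --hand 0.6

```text
time: 13.28
tool_pos: [0.6264, -0.0978, 0.1306]
tool_rot: [3.135, -0.003, -0.159]
contact_force: [0.3, -0.2, -0.2]
opening: 0.0549
```

```bash
python3 goto.py 0.6 -0.1 0.25 -0.158
```

```text
t 13.28 pos [626.4 -97.8 130.6] rot [ 3.135e+00 -3.000e-03 -1.590e-01] need mm [ -25.4    7.2 -119.4] turn -0.001 F [ 0.3 -0.2 -0.2] T [ 0.04  0.02 -0.  ] open 0.0549 q [-0.27  0.63  1.35 -0.01  1.15  1.46]
```

>>> servo_tool --targets "0 0 -25 0; 0 0 -30 0; 0 0 -30 0; -40 0 -20 0; -50 0 0 0; -50 0 0 0; -50 0 0 0; 0 -50 0 0; 0 -50 0 0; 0 -50 0 0; 0 0 0 0"

```text
time: 14.65
tool_pos: [0.4566, 0.0844, 0.2346]
tool_rot: [3.135, 0.0, -0.163]
contact_force: [1.2, -0.2, 0.3]
opening: 0.0555
```

```bash
cat > l2.py <<'E'
import sys
from cell import cams,telemetry
from h import *
print(telemetry.observe()["tool_pos"],telemetry.observe()["time"])
v=np.load("rack.npy");u=np.array([np.cos(v[2]),np.sin(v[2])]);g=v[:2]-.06*u
for n,(r0,r1,c0,c1),f in(("side",(140,240,180,290),6),("top",(80,210,240,370),5)):
    p=cams.read_camera(n)
    im=cv2.resize(p["color"][r0:r1,c0:c1,::-1].copy(),None,fx=f,fy=f,interpolation=cv2.INTER_CUBIC)
    cv2.imwrite(f"pics/{sys.argv[1]}_{n}_raw.png",im)
    np.savez(f"{n}_{sys.argv[1]}.npz",**{k:p[k] for k in("K","R","t","color")})
    for Q in boxes(g[0],g[1],v[2],.128):
        q=((proj(p,Q)-[c0,r0]+.5)*f).astype(int)
        for a in range(8):
            for bb in range(a):
                if bin(a^bb).count("1")==1: cv2.line(im,tuple(map(int,q[a])),tuple(map(int,q[bb])),(0,255,0),1)
    cv2.imwrite(f"pics/{sys.argv[1]}_{n}.png",im)
E
python3 l2.py i
```

```text
[0.45663387 0.08443814 0.23462872] 14.65
```

View pics/i_side.png

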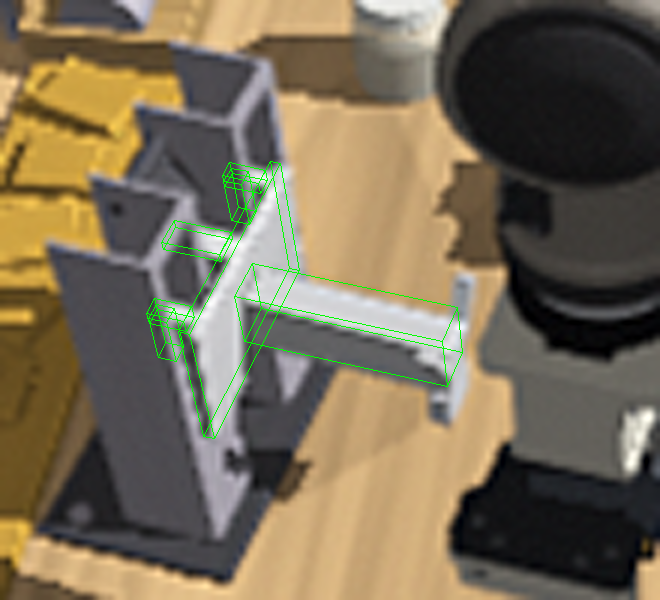

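View pics/i_side_raw.png

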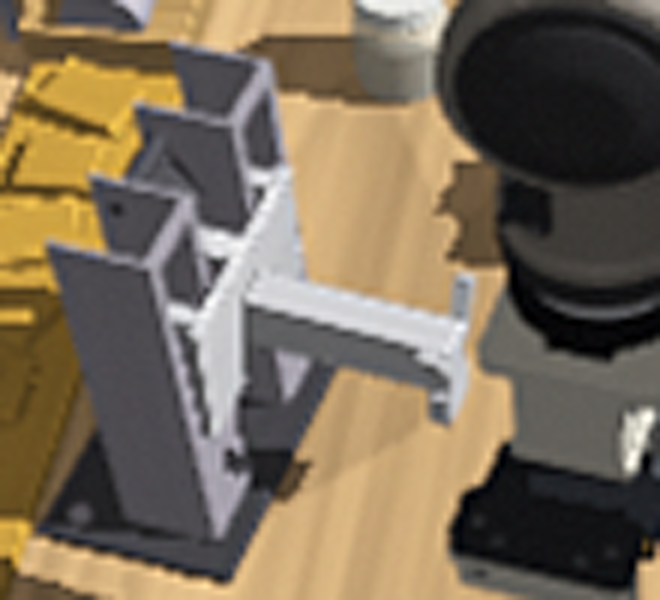

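View pics/i_top.png

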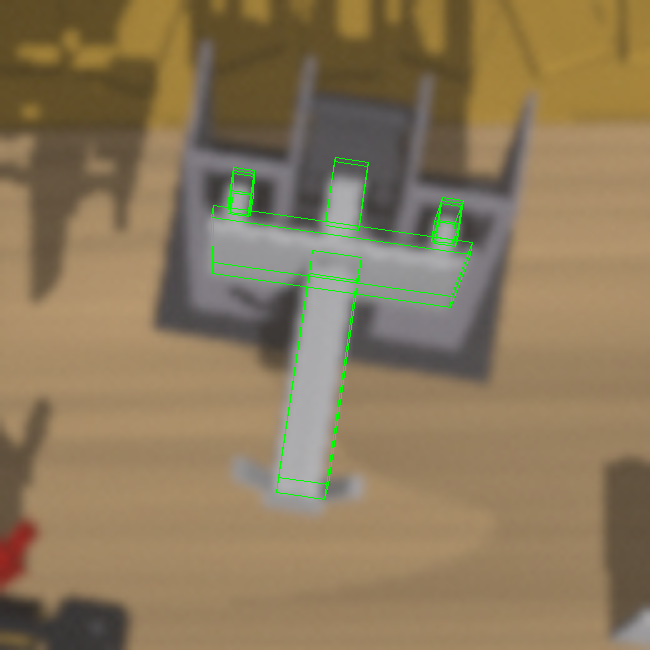

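View pics/i_top_raw.png

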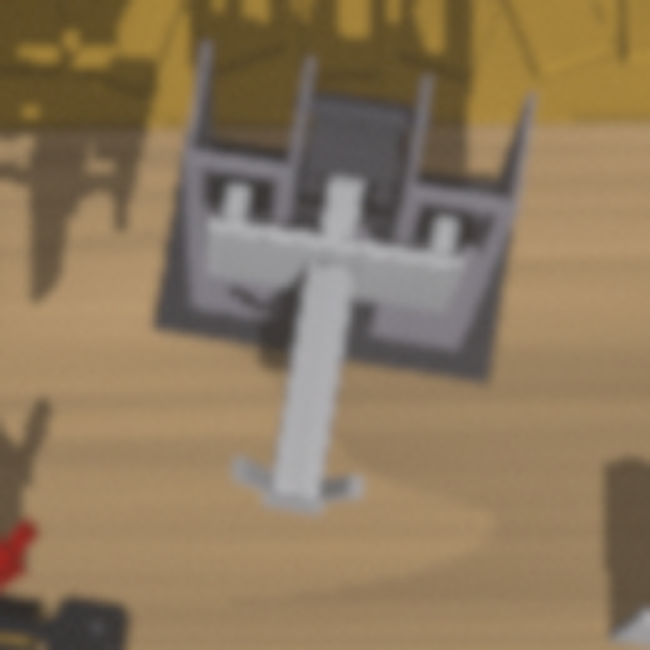

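```bash
cat > fit.py <<'E'
import sys
from cell import cams
from h import *
import h
from scipy.optimize import minimize
from scipy.spatial.transform import Rotation as Ro
v=np.load("rack.npy")
P=[];M=[]
for n,c in(("side",(225,190)),("top",(303,150))):
    p=cams.read_camera(n)
    L=cams.cut_out(p,"rest_grip"); r=min(L,key=lambda r:np.hypot(r["extent"][0]-c[0],r["extent"][1]-c[1]))
    print(n,r["score"],r["extent"]); P.append(p);M.append(r["region"].astype(float))
    print([ (q["score"],q["extent"]) for q in cams.cut_out(p,"catch")])
# model w/ ears & only the parts visible outside posts; ignore region x>60 hidden partly
BB=[(-60,54,-12,12,-18,18),(54,60,-62,62,-40,44),(-60,-54,-28,-14,0,36),(-60,-54,14,28,0,36)]
BBt=BB[:2]+[(60,84,-8,8,39,44)]
def pts(w,b):
    Q=np.array([[b[i],b[2+j],b[4+k]] for i in(0,1) for j in(0,1) for k in(0,1)])/1000.
    R=Ro.from_euler("xyz",[0,w[4],w[3]]).as_matrix()
    return Q@R.T+w[:3]
def ren(p,w,L,s=4):
    m=np.zeros((420*s,560*s),np.uint8)
    for b in L: cv2.fillConvexPoly(m,cv2.convexHull((proj(p,pts(w,b))*s+s/2).astype(np.int32)),1)
    return cv2.resize(m*255,(560,420),interpolation=cv2.INTER_AREA)/255.
def f(w): 
    w=np.array(w)*[1,1,1,5,5]
    return sum(np.abs(ren(p,w,[b for b in B[:5]])-m).sum()/m.sum() for p,m in zip(P,M))
g=v[:2]-.064*np.array([np.cos(v[2]),np.sin(v[2])])
best=None
for pz in(.13,.14):
  for pt in(0,-.1):
    x0=np.array([g[0],g[1],pz,v[2]/5,pt/5]); S=np.vstack([x0]+[x0+d for d in np.eye(5)*[.01,.01,.01,.02,.02]])
    r=minimize(f,x0,method="Nelder-Mead",options=dict(initial_simplex=S,maxiter=500)); w=r.x*[1,1,1,5,5]
    R=Ro.from_euler("xyz",[0,w[4],w[3]]).as_matrix(); c=w[:3]+R@[.06,0,.036]
    u=np.array([np.cos(v[2]),np.sin(v[2])]);d=c[:2]-v[:2]
    print(r.fun,np.round(w,4),"claws rack mm",np.round([d@u*1e3,d@[-u[1],u[0]]*1e3,(c[2]-.164)*1e3],1),"dyaw",round(w[3]-v[2],3))
    if best is None or r.fun<best[0]: best=(r.fun,w)
w=best[1]
for i,(p,(r0,r1,c0,c1),n,ff) in enumerate(zip(P,((140,240,180,290),(80,210,240,370)),("side","top"),(6,5))):
    im=cv2.resize(p["color"][r0:r1,c0:c1,::-1].copy(),None,fx=ff,fy=ff,interpolation=cv2.INTER_CUBIC)
    mm=cv2.resize(M[i][r0:r1,c0:c1].astype(np.uint8),None,fx=ff,fy=ff,interpolation=cv2.INTER_NEAREST)
    cs,_=cv2.findContours(mm,cv2.RETR_EXTERNAL,cv2.CHAIN_APPROX_NONE);cv2.drawContours(im,cs,-1,(0,0,255),1)
    for b in B:
        q=((proj(p,pts(w,b))-[c0,r0]+.5)*ff).astype(int)
        for a in range(8):
            for bb in range(a):
                if bin(a^bb).count("1")==1: cv2.line(im,tuple(map(int,q[a])),tuple(map(int,q[bb])),(0,255,0),1)
    cv2.imwrite(f"pics/{sys.argv[1]}_{n}.png",im)
E
python3 fit.py j
```

```text
side 0.94 [231.9, 190.7, 48.7, 43.5]
[(0.52, [207.8, 167.0, 10.1, 9.4])]
top 0.66 [306.5, 146.4, 46.7, 72.6]
[(0.88, [313.1, 107.5, 15.9, 14.4])]
0.3606926766757327 [ 0.6201 -0.0967  0.1232 -0.1784 -0.0644] claws rack mm [-5.7  0.5 -1. ] dyaw -0.02
0.3585075319060395 [ 0.6204 -0.0966  0.1228 -0.1674 -0.0665] claws rack mm [-5.5  1.3 -1.3] dyaw -0.009
0.3633542349710731 [ 0.6199 -0.0966  0.1227 -0.1734 -0.0662] claws rack mm [-6.   0.8 -1.4] dyaw -0.015
0.36391036802477916 [ 0.6207 -0.0965  0.1224 -0.1744 -0.045 ] claws rack mm [-4.4  0.9 -2.9] dyaw -0.016
```

View pics/j_side.png

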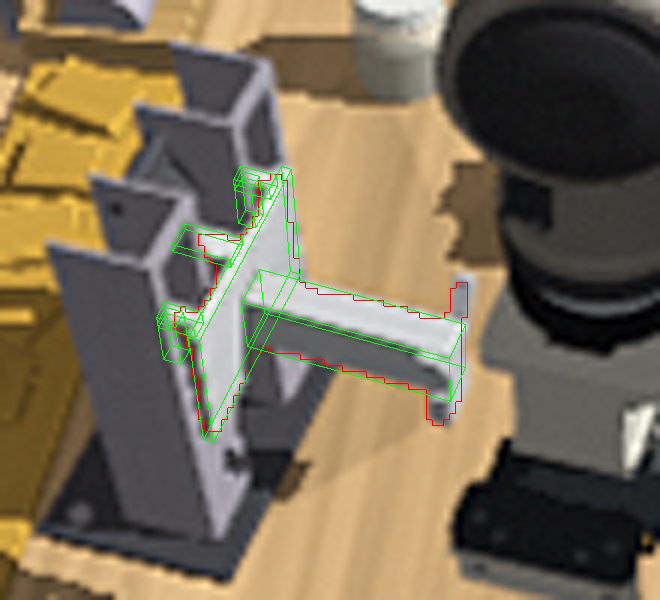

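View pics/j_top.png

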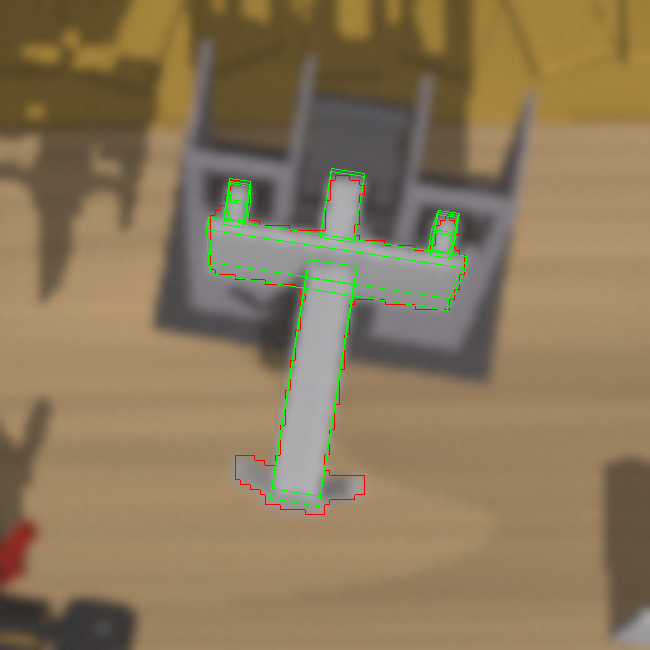

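The fit puts the claws at home height: x about -5 mm, z about -1 to -3 mm, pitch about 0.06 rad. To check the catch, I'll compare the rack before and after.

Run:
```python
import numpy as np,cv2
for n,(r0,r1,c0,c1),f in(("top",(85,140,280,335),7),("side",(145,205,185,240),7)):
    a=[cv2.resize(np.load(f"{n}{t}.npz")["color"][r0:r1,c0:c1,::-1],None,fx=f,fy=f,interpolation=cv2.INTER_CUBIC) for t in("0","_i")]
    a=[np.clip(x.astype(float)*(1.9),0,255).astype(np.uint8) for x in a]
    cv2.imwrite(f"pics/cmp_{n}.png",np.hstack(a))
```

```text
(no output)
```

View pics/cmp_top.png

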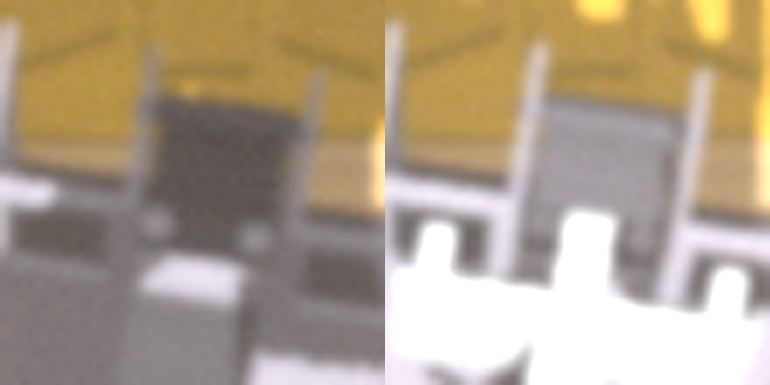

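View pics/cmp_side.png

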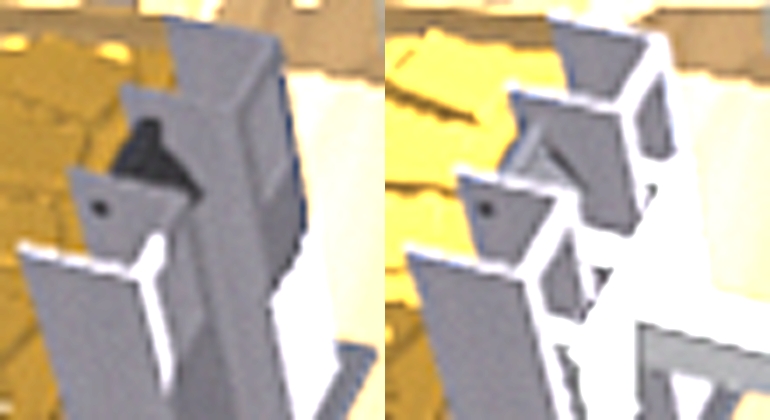

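Run:
```python
from h import *
T=dict(np.load("top_i.npz"));S=dict(np.load("side_i.npz"))
v=np.load("rack.npy");c,s=np.cos(v[2]),np.sin(v[2])
def W(x,y,z): return np.array([[v[0]+(c*x-s*y)/1e3,v[1]+(s*x+c*y)/1e3,.164+z/1e3]])
for nm,x,y,z in(("pin+22",42,22,50),("pin-22",42,-22,50),("tip28",28,22,14),("tip28-",28,-22,14),("tip35 back.2",35,22,13),("tongue tip home",32,8,8),("tongue tip -5,+2",27,8,10),("tt 20 above",32,8,28)):
    print(nm,"top",np.round((proj(T,W(x,y,z))[0]-[280,85]+.5)*7),"side",np.round((proj(S,W(x,y,z))[0]-[185,145]+.5)*7))
```

```text
pin+22 top [159. 102.] side [103. 199.]
pin-22 top [293. 121.] side [144. 129.]
tip28 top [148. 184.] side [147. 263.]
tip28- top [277. 203.] side [187. 193.]
tip35 back.2 top [151. 166.] side [133. 261.]
tongue tip home top [189. 186.] side [154. 248.]
tongue tip -5,+2 top [188. 197.] side [164. 247.]
tt 20 above top [193. 163.] side [146. 216.]
```

Run:
```python
import numpy as np,cv2
o=[]
for n,(r0,r1,c0,c1) in(("top",(95,130,295,330)),("side",(155,190,195,230))):
    x=np.load(f"{n}_i.npz")["color"][r0:r1,c0:c1,::-1]
    x=cv2.resize(x,None,fx=11,fy=11,interpolation=cv2.INTER_NEAREST).astype(float)
    o.append(np.clip((x-30)*(1.9 if n=="top" else 1.6),0,255).astype(np.uint8))
cv2.imwrite("pics/zoom.png",np.hstack(o))
```

```text
(no output)
```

View pics/zoom.png

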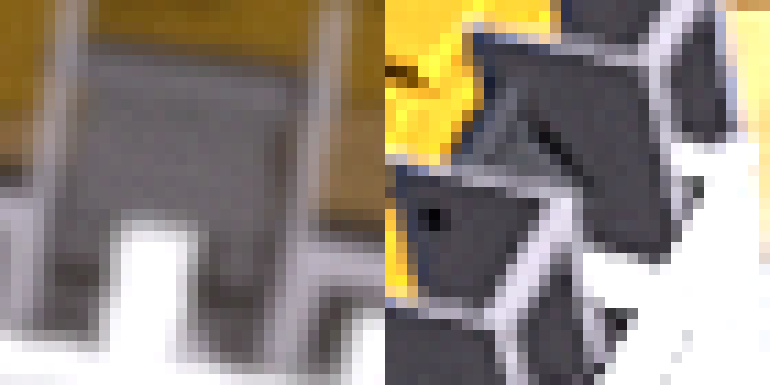

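```bash
python3 goto.py 0.5 0 0.2 0; python3 -c "
from cell import robot
print(robot.hand_in())"
```

```text
t 15.05 pos [456.7  80.9 234.8] rot [ 3.134 -0.    -0.169] need mm [56.3 72.2 35.3] turn -0.169 F [ 0.6 -0.3 -0.5] T [ 0.05  0.05 -0.01] open 0.0551 q [ 0.01  0.24  1.69 -0.01  1.22  1.76]
the job is handed in; nothing more can be done
None
```

I hung the two-claw rest on the posts and handed the job in at about 15 s. It looks fully home, but I could not see clearly that the catch is over the tongue.

I gripped the rest by its arm and slid the claws in about 38 mm above home until the plate met the posts. Then I pressed down until it stopped dead at about 38 N, let go and backed off. The wrist force stayed well under its limit, and the gripper was clear of everything when I handed in.

**Pose:** Fitting the rest's outline in both cameras after release put rest_claws, in the rack_seat frame, at:

| Quantity | Measured | Allowed |
|---|---|---|
| x | about -5 mm (the visible claw tips suggest nearer -8) | -16 to 8 mm |
| y | about +1 mm | ±18 mm |
| z | -1 to -3 mm | -7 to 8 mm |
| Yaw error | 0.01–0.02 rad | 0.17 rad |
| Tilt (forked end sagging) | about 0.065 rad | 0.17 rad |

**Rack position:** The two cameras placed the rack about 5 mm apart in x, so the x value is the least certain.

**Catch:** In the side view the catch's edge lies on the same line as before the job, so it is forward again. The overlap of the catch over the tongue shows poorly in the pictures. No distinct snap stood out in the forces on the way down, and I did not pull up on the rest to test the lock. I infer that it locked from the home height, the hard stop and the catch being forward.

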